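Raise the test box window to its mark

ROBOT

A 7-joint arm with a two-finger parallel gripper is mounted at the origin on a cart in front of the work surface, level with it; the furniture and walls round the work are solid. World frame = base frame: x ahead of the robot, y to its left, z up, the work surface at z = 0. Lengths are in m, angles in rad, forces in N, time in s.
With the tool pointing down it reaches from about 0.425 to 0.925 m from the base axis. Payload 6.8 kg.
Tool frame: the origin (TCP) lies on the centre line of the jaws, within the pads' length; the fingertips stand 25 mm ahead of it and the grasp point (between the pads) lies 6 mm ahead of it; z points along the fingers, y is the line along which they close (so a half turn about z gives the same grasp; the last joint's range is limited). The gripper opens to 85 mm and grips with 20 to 120 N. Pads are 22 mm wide; open, the fingers measure 114 mm over their backs; the gripper's body (76 mm by 85 mm) begins 54 mm behind the grasp point. The pads swing forward as they close: fully open they stand 13 mm farther back than shut.
Start: joints at [1.109, 0.477, 0.022, 1.555, -0.011, 1.109, -0.083], TCP at [0.234, -0.633, 0.256] pointing down, gripper open.
Joint ranges: [-2.96, 2.96], [-0.34, 2.1], [-1.41, 1.46], [0.24, 2.44], [-1.37, 4.51], [0.17, 1.92], [-2.96, 2.96]. Speed limits (rad/s): [2.39, 2.39, 3.14, 3.14, 3.14, 3.14, 3.14].

INTERFACE

Orientations are given as a rotation vector (axis times angle).
In Python, from bench import telemetry, grab_frame, job gives the robot as it stands.
- The arm moves only by the tool apply_moves, never from a script. Its argument "rows" is a list of rows, each a list of 2 entries, a list of its own where there are three numbers: the shift along the tool's x, y, z each as a share of 250 mm, from -1 to 1, then the turn, a rotation vector about the tool's x, y, z each as a share of pi rad, from -1 to 1. A call has 1 to 10 rows; each row is the pose to reach, as a shift and turn from the pose commanded when the call began, along the tool's axes at that moment, turning the shorter way round; what a row does not reach only later rows make up. A row lasts 1/8 s, in which the tool goes at most 62.5 mm and 10.7 degrees, less where a joint would pass 70% of its speed; a pose out of reach is approached as far as the arm can. A call with a number of a shift or a turn outside -1 to 1 is refused whole. A call with a gripper value outside its range is refused whole. "jaw" is the gripper's target within -1 to 1 (fully open at 1, half-way at 0, shut at -1), set as the call begins (left out, the last holds). The fingers move at their own pace and stop on an object; "newtons" is the grip in N (left out, the last holds). Time passes only in rows, so rows that repeat a pose let the fingers close. It gives the time, the measured TCP pose, the force, the opening and the grip force at its end, in the units of the state.
- telemetry.get_obs(): the state, without advancing time (a new reading comes with each control period).
- grab_frame(name): name is "scene" or "side" or "wrist"; returns a dict with "frame" (384x512x3 uint8, red, green, blue), "vertical_fov" (degrees; the focal length in pixels is half the picture's height over the tangent of half this angle, whatever the lens; pixels are square), "cx", "cy" (the principal point, pixels), "origin" and "attitude" of the camera in the world. Camera axes: x right, y up, looking along -z (the intrinsics and any distortion apply to the point x, -y, -z); pixel columns grow to the right and rows downward; lengths in m; the calibration is good to about 2 mm. A picture is of the moment at which its call begins. There is no depth.
- job.hand_in(): hands the job in; it is judged then, once.
The state is a dict: "clock": time; "joints": joint angles; "qvel": joint speeds; "tau": joint torques, N m; "tcp_pos": TCP position; "orientation": TCP orientation; "contact_force": force on the tool from outside, world axes, zero at the start; "moment": the same for the moment, N m; "grip_width": finger opening in m; "gripper_force": force on a finger pad.
Only numpy, scipy, OpenCV 4.12 (cv2) and the standard library are available. Lean on these libraries where they do the work, as an engineer would, in place of code of your own. Each camera call takes 0.05 s, during which the arm holds its last target. There are 200 camera calls.

TASK

Open the window of the shielded test box to its working height: push it up with the hand from beneath its projecting lip until the lip is level with the diamond-shaped mark (not the round one), then take the hand away and leave the window standing there. Only push: do not grip the lip, do not press on the glass, and leave the bottle, the spool and the tape roll that stand by the front of the box where they are.

Things in the scene. Friction and masses are not known exactly. Their poses are not given: they have to be found in the camera images.
- test_box: Grey shielded test box, 200 deep (x) x 300 wide (y) x 370 high mm, fixed on the bench, with two square aluminium columns 440 mm tall at its front corners (x -122 to -100, y +-135 mm). Origin: centre of its underside; x runs from its front (window side, towards the robot) to its back, z up. The window slides vertically in front of the box between the columns.
- sash (a joint): Height of the sliding window: 0 = shut, grows as it rises, in m, range 0 to 0.16; starts at 0 to 0.03. Counterweighted: stays where left, takes about 4 to 7 N to raise. Fingers still leaning on the lip drag it along by friction when drawn straight down: draw them off back and down. Aluminium frame 244 x 150 x 10 mm with glass; black rubber strip on its lip.
- lip_nose (a point): Centre of the front edge of the window's lip, at mid thickness, 156 mm in front of the box's origin; 125 mm above the bench when shut, rises with the window. The lip is a level ledge 210 mm long (box y), 14 mm thick (7 mm above and below this point), reaching 45 mm out from the window's face; below it all is open down to the bench.
- mark_diamond: The height mark to go by: a steel diamond (square plate on its corner, 31 mm tip to tip, 4 mm thick) on a short stem clamped to the left or right column, 135 mm beside the box's middle, flush with the lip's front edge. Fixed. Origin: centre of its front face, the height that the middle of the lip's thickness has to reach.
- mark_round: The other height mark: a round steel disc, 29 mm across, 4 mm thick, on a short stem clamped to the other column, at a height of its own. Fixed; not the one to go by. Origin: centre of its front face.
- flux_bottle: Loose small amber dropper bottle with black cap, 33 mm across, 102 mm high, standing to the right of the box's front. Origin: centre of its underside. Leave alone.
- solder_spool: Loose spool of solder, 58 mm across, 42 mm high, standing to the right in front of the box. Origin: centre of its underside. Leave alone.
- tape_roll: Loose black tape roll, 57 mm across, 19 mm high, lying to the left in front of the box. Origin: centre of its underside. Leave alone.

How it is judged:
By the outcome, as a careful person would: the job done as asked, in the order asked, and still so for the second after the job is handed in, with the robot touching nothing.
It also fails if it takes over 42 s, if anything falls off the work surface, if the arm or the gripper's body presses on something with over 40 N, if the wrist force passes 120 N, or if a joint passes its speed limit or range.

## Working session

There is one attempt and no reset: what is moved stays moved. The work goes in short steps, Python scripts to look and compute and a tool call to move; the robot and the scene stay as the last step left them, time stands still between calls to the robot, and variables do not carry over. Pictures are saved under pics/ and viewed, at most 13 in all, crops included, and the job is handed in when it is done.

Besides the shell and the picture viewer there is one more tool, called after "Emit:" as name(argument=value, ...) on one line, values as JSON. apply_moves: Moves the arm, as the interface text tells. Its arguments: {"type":"object","properties":{"rows":{"type":"array"},"jaw":{"type":"number"},"newtons":{"type":"number"}},"required":["rows"]}

```bash
mkdir -p pics; python3 - <<'E'
from bench import telemetry, grab_frame
import cv2,numpy as np,pickle
o=telemetry.get_obs(); print({k:np.round(v,3) for k,v in o.items()})
for n in("scene","side"):
    f=grab_frame(n); pickle.dump(f,open(n+"0.pkl","wb")); cv2.imwrite(f"pics/{n}0.png",f["frame"][:,:,::-1])
    print(n,{k:v for k,v in f.items() if k!="frame"})
E
```

```text
{'clock': np.float64(0.0), 'joints': array([ 1.109,  0.478,  0.022,  1.556, -0.011,  1.109, -0.083]), 'qvel': array([ 0.001, -0.   , -0.   ,  0.001,  0.   ,  0.   , -0.001]), 'tau': array([ 1.0000e-03, -5.9645e+01,  1.6090e+00, -2.8120e+01,  1.3000e-02,
        9.0000e-03,  0.0000e+00]), 'tcp_pos': array([ 0.234, -0.633,  0.255]), 'orientation': array([-3.091e+00, -5.530e-01,  1.000e-03]), 'contact_force': array([ 0.409, -0.712,  0.205]), 'moment': array([0.028, 0.053, 0.005]), 'gripper_force': np.float64(0.0), 'grip_width': np.float64(0.085)}
scene {'vertical_fov': 43.43795455547833, 'cx': 259.8333416794693, 'cy': 193.41100741643396, 'origin': array([ 0.17658169, -0.59800026,  0.94653005]), 'attitude': array([ 0.72904741, -0.27959006, -0.69006109])}
side {'vertical_fov': 45.9140643192547, 'cx': 259.7291700546842, 'cy': 192.03698613239328, 'origin': array([0.07467598, 0.11298987, 0.9669151 ]), 'attitude': array([ 0.44169648, -0.59103992, -1.78284038])}
```

View pics/scene0.png

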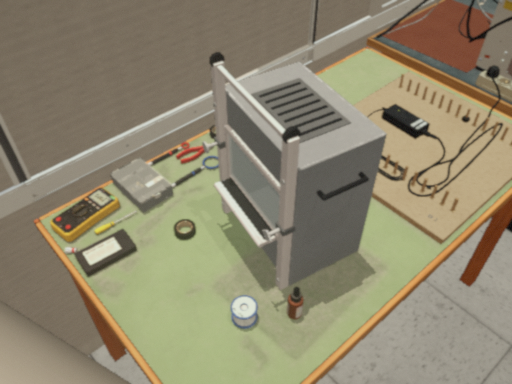

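View pics/side0.png

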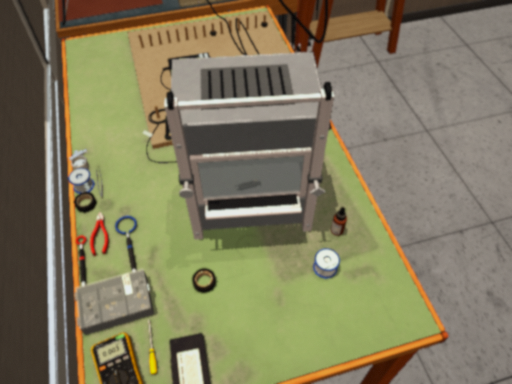

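The scene view shows the box with columns at about (222,130) and (288,210), with its lip running from (218,182) to (275,237). In the side view the lip runs from (205,210) to (300,210), with marks near (186,188) and (316,187). The bottle, spool and tape are in front. Next I'll look at zoomed crops.

```bash
python3 - <<'E'
import cv2,pickle,numpy as np
s=pickle.load(open("scene0.pkl","rb"))["frame"][:,:,::-1]; d=pickle.load(open("side0.pkl","rb"))["frame"][:,:,::-1]
r=lambda a,k:cv2.resize(a,None,fx=k,fy=k,interpolation=cv2.INTER_CUBIC)
cv2.imwrite("pics/c_side.png",r(d[80:242,160:346],4)[:600]); cv2.imwrite("pics/c_scene.png",r(s[150:290,200:330],4))
E
```

```text
(no output)
```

View pics/c_side.png

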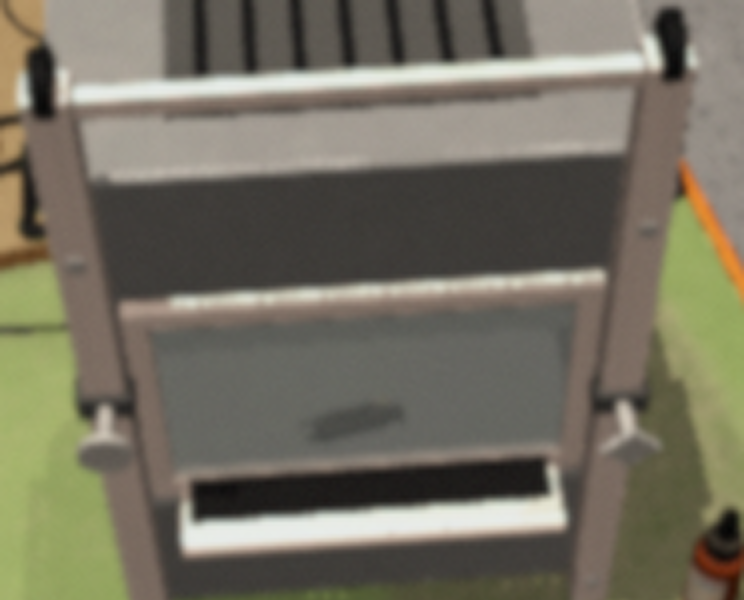

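View pics/c_scene.png

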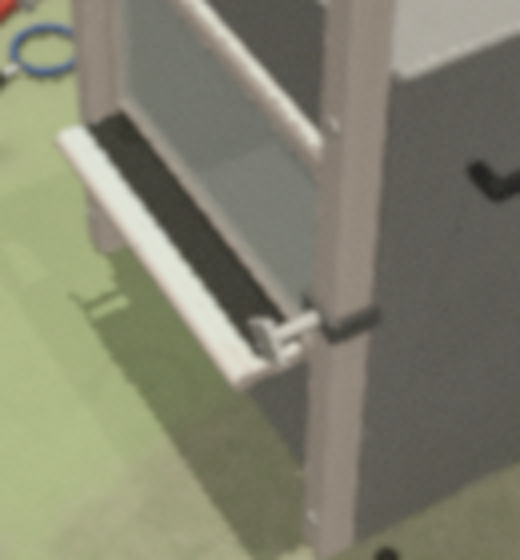

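```bash
cat > h.py <<'E'
import numpy as np,pickle
from scipy.optimize import least_squares
from scipy.spatial.transform import Rotation as R
def proj(f,P):
    c=R.from_rotvec(f["attitude"]).inv().apply(np.atleast_2d(P)-f["origin"])
    F=f["frame"].shape[0]/2/np.tan(np.radians(f["vertical_fov"])/2)
    return np.c_[f["cx"]+F*c[:,0]/-c[:,2], f["cy"]-F*c[:,1]/-c[:,2]]
def ray(f,uv,z):
    F=f["frame"].shape[0]/2/np.tan(np.radians(f["vertical_fov"])/2)
    d=R.from_rotvec(f["attitude"]).apply([(uv[0]-f["cx"])/F,-(uv[1]-f["cy"])/F,-1])
    return f["origin"]+d*(z-f["origin"][2])/d[2]
E
python3 - <<'E'
from h import *
A=pickle.load(open("side0.pkl","rb"));B=pickle.load(open("scene0.pkl","rb"))
pa=np.array([[184,555],[567,528],[630,443],[104,450]])/4+[160,80]
pb=np.array([[62,143],[240,387],[265,340]])/4+[200,150]
def W(p,P): return R.from_euler('z',p[2]).apply(P)+[p[0],p[1],0]
def pts(p): return W(p,[[-.156,.105,p[3]-.007],[-.156,-.105,p[3]-.007],[-.156,-.135,p[4]],[-.156,.135,p[5]]])
def res(p):
    q=pts(p); return np.r_[(proj(A,q)-pa).ravel(),(proj(B,q[:3])-pb).ravel()]
s=least_squares(res,[.75,-.2,0,.14,.2,.2]); print(np.round(s.x,4),np.degrees(s.x[2])); print(np.round(s.fun,1))
p=s.x
q=W(p,[[-.122,y,z] for z in(0,.44) for y in(.146,.124,-.124,-.146)]); print(np.round(proj(A,q)),np.round(proj(B,q)))
for n,u,v,z in(("tape",(204,280),(184,229),.01),("spool",(327,263),(244,311),.021),("bottle",(340,222),(296,304),.05)):
    print(n,ray(A,u,z)[:2],ray(B,v,z)[:2])
for o in pts(p): print(o)
E
```

```text
[ 0.7646 -0.0623 -0.2027  0.1412  0.2079  0.2328] -11.612941559593091
[-0.  -0.4 -0.8 -0.1  0.3  0.4  0.5 -0.1 -0.5  0.  -0.7  0.4  0.8 -0.3]
[[194. 238.]
 [203. 237.]
 [303. 230.]
 [311. 230.]
 [165. 104.]
 [178. 103.]
 [322.  95.]
 [335.  95.]] [[223. 207.]
 [227. 213.]
 [276. 282.]
 [281. 290.]
 [211.  59.]
 [216.  64.]
 [283. 134.]
 [290. 141.]]
tape [0.55142026 0.10621557] [0.55010931 0.10543294]
spool [ 0.50806727 -0.17785093] [ 0.50902108 -0.1760013 ]
bottle [ 0.58889931 -0.23911661] [ 0.59150807 -0.24949892]
[0.63289724 0.07195766 0.13416294]
[ 0.59062441 -0.1337436   0.13416294]
[ 0.58458543 -0.16312949  0.20789705]
[0.63893621 0.10134356 0.23281653]
```

The diamond is on the right at z≈0.208, the round mark is on the left, and the lip is at z≈0.141. The two views fit together well. The tool has to go horizontal beneath the lip, so I'll stage it in front of the box first.

```bash
cat >> h.py <<'E'
def shares(pos,Rt=None):
    from bench import telemetry
    o=telemetry.get_obs(); R0=R.from_rotvec(o["orientation"]); Rt=Rt or R0
    d=R0.inv().apply(np.array(pos)-o["tcp_pos"])/.25; t=(R0.inv()*Rt).as_rotvec()/np.pi
    print("tcp",o["tcp_pos"].round(4),"q",o["joints"].round(2)); print("shift",d.round(3),"turn",t.round(3),"deg",np.linalg.norm(t)*180)
def axes(z,x):
    z=np.array(z,float);z/=np.linalg.norm(z);x=np.array(x,float);x-=z*(x@z);x/=np.linalg.norm(x)
    return R.from_matrix(np.c_[x,np.cross(z,x),z])
yaw=-.2027; bx=np.array([np.cos(yaw),np.sin(yaw),0]); by=np.array([-np.sin(yaw),np.cos(yaw),0]); up=np.array([0,0,1.])
E
python3 - <<'E'
from h import *
shares([.42,-.1,.42],axes(-up,bx))
shares([.42,-.1,.42],axes(-up*np.cos(.7)+by*np.sin(.7),bx))
E
```

```text
tcp [ 0.2337 -0.6328  0.2554] q [ 1.11  0.48  0.02  1.56 -0.01  1.11 -0.08]
shift [ 1.437 -1.742 -0.656] turn [-0.     0.     0.177] deg 31.8878139658141
tcp [ 0.2337 -0.6328  0.2554] q [ 1.11  0.48  0.02  1.56 -0.01  1.11 -0.08]
shift [ 1.437 -1.742 -0.656] turn [0.216 0.062 0.17 ] deg 50.75728383846131
```

Emit:
apply_moves(rows=[[[0.2,-0.2,-0.3],[0,0,0.03]],[[0.4,-0.45,-0.66],[0,0,0.09]],[[0.6,-0.7,-0.66],[0,0,0.13]],[[0.72,-0.87,-0.66],[0,0,0.177]],[[0.9,-0.98,-0.66],[0,0,0.177]],[[1,-1,-0.66],[0,0,0.177]],[[1,-1,-0.66],[0,0,0.177]],[[1,-1,-0.66],[0,0,0.177]],[[1,-1,-0.66],[0,0,0.177]],[[1,-1,-0.66],[0,0,0.177]]], jaw=-1)

```text
clock: 1.35
tcp_pos: [0.3808, -0.3132, 0.4209]
orientation: [-3.125, 0.321, 0.001]
contact_force: [-1.0, -0.7, 0.1]
grip_width: -0.0001
gripper_force: 0.0
```

```bash
python3 - <<'E'
from h import *
shares([.45,-.15,.42],axes(-up,bx))
E
```

```text
tcp [ 0.3808 -0.3132  0.4209] q [ 0.64  0.06 -0.08  1.74  0.01  1.35 -1.22]
shift [ 0.138 -0.696  0.003] turn [-0.     0.    -0.001] deg 0.13027801879947903
```

Emit:
apply_moves(rows=[[[0.07,-0.2,0],[0.03,0,0]],[[0.1,-0.4,0],[0.08,0,0]],[[0.14,-0.6,0],[0.13,0,0]],[[0.14,-0.7,0],[0.18,0,0]],[[0.14,-0.7,0],[0.22,0,0]],[[0.14,-0.7,0],[0.22,0,0]]])

```text
clock: 2.1
tcp_pos: [0.4503, -0.1502, 0.4195]
orientation: [-2.439, 0.256, -0.087]
contact_force: [-0.4, -0.2, 0.4]
grip_width: 0.0003
gripper_force: 0.0
```

```bash
python3 - <<'E'
from h import *
from bench import telemetry
shares([.42,-.15,.42],axes(by,bx))
print(R.from_rotvec(telemetry.get_obs()["orientation"]).as_matrix().round(2))
E
```

```text
tcp [ 0.4503 -0.1502  0.4195] q [ 0.68  0.17 -0.12  1.77 -0.62  1.5  -1.08]
shift [-0.119  0.018 -0.017] turn [ 0.28  -0.001 -0.002] deg 50.41826681871207
[[ 0.98 -0.16  0.13]
 [-0.21 -0.75  0.62]
 [-0.   -0.64 -0.77]]
```

Emit:
apply_moves(rows=[[[0,0,0],[-0.06,0,0]],[[0,0,0],[-0.12,0,0]],[[0,0,0],[-0.18,0,0]],[[0,0,0],[-0.24,0,0]],[[0,0,0],[-0.3,0,0]],[[0,0,0],[-0.36,0,0]],[[0,0,0],[-0.42,0,0]],[[0,0,0],[-0.48,0,0]],[[0,0,0],[-0.54,0,0]],[[0,0,0],[-0.58,0,0]]])

```text
clock: 3.35
tcp_pos: [0.4525, -0.1464, 0.422]
orientation: [1.998, -0.202, -0.122]
contact_force: [0.3, -1.2, -0.2]
grip_width: -0.0002
gripper_force: 0.0
```

```bash
python3 - <<'E'
from h import *
from bench import telemetry
for x in (by,up,-up): shares([.42,-.1,.3],axes(bx,x))
print(R.from_rotvec(telemetry.get_obs()["orientation"]).as_matrix().round(2))
E
```

```text
tcp [ 0.4525 -0.1464  0.422 ] q [ 0.02  0.27 -0.45  1.91  0.95  1.82 -2.41]
shift [-0.167 -0.508  0.064] turn [-0.108  0.49  -0.11 ] deg 92.35178110623404
tcp [ 0.4525 -0.1464  0.422 ] q [ 0.02  0.27 -0.45  1.91  0.95  1.82 -2.41]
shift [-0.167 -0.508  0.064] turn [0.28  0.438 0.281] deg 106.46079254860805
tcp [ 0.4525 -0.1464  0.422 ] q [ 0.02  0.27 -0.45  1.91  0.95  1.82 -2.41]
shift [-0.167 -0.508  0.064] turn [-0.483  0.309 -0.486] deg 135.24974704581075
[[ 0.98 -0.09 -0.18]
 [-0.2  -0.41 -0.89]
 [ 0.    0.91 -0.42]]
```

Emit:
apply_moves(rows=[[[0,0,0],[0,0,-0.06]],[[0,0,0],[0,0,-0.12]],[[0,0,0],[0,0,-0.18]],[[0,0,0],[0,0,-0.24]],[[0,0,0],[0,0,-0.3]],[[0,0,0],[0,0,-0.36]],[[0,0,0],[0,0,-0.42]],[[0,0,0],[0,0,-0.48]],[[0,0,0],[0,0,-0.5]]])

```text
clock: 4.47
tcp_pos: [0.4521, -0.1474, 0.4222]
orientation: [1.702, 1.391, -1.078]
contact_force: [0.6, 0.5, 0.5]
grip_width: -0.0003
gripper_force: 0.0
```

```bash
python3 - <<'E'
from h import *
from bench import telemetry
shares([.42,-.12,.35],axes(-by+.7*bx-.25*up,-up))
shares([.42,-.12,.35],axes(bx,-up))
E
```

```text
tcp [ 0.4521 -0.1474  0.4222] q [ 0.12  0.28 -0.56  1.9   0.96  1.85 -0.85]
shift [ 0.296 -0.148  0.049] turn [-0.184 -0.073 -0.062] deg 37.277871066681016
tcp [ 0.4521 -0.1474  0.4222] q [ 0.12  0.28 -0.56  1.9   0.96  1.85 -0.85]
shift [ 0.296 -0.148  0.049] turn [-0.49 -0.11 -0.11] deg 92.51190811305023
```

Emit:
apply_moves(rows=[[[0.05,0,0],[-0.05,-0.011,-0.011]],[[0.1,0,0],[-0.1,-0.022,-0.022]],[[0.15,0,0],[-0.15,-0.034,-0.034]],[[0.2,0,0],[-0.2,-0.045,-0.045]],[[0.25,0,0],[-0.25,-0.056,-0.056]],[[0.3,0,0],[-0.3,-0.067,-0.067]],[[0.3,0,0],[-0.35,-0.08,-0.08]],[[0.3,0,0],[-0.4,-0.09,-0.09]],[[0.3,0,0],[-0.45,-0.1,-0.1]],[[0.3,0,0],[-0.49,-0.11,-0.11]]])

```text
clock: 5.72
tcp_pos: [0.5768, -0.1071, 0.418]
orientation: [0.314, 1.636, -0.257]
contact_force: [1.0, -0.4, 0.5]
grip_width: -0.0
gripper_force: 0.0
```

```bash
python3 - <<'E'
from h import *
from bench import telemetry
shares([.45,-.0,.3],axes(bx,-up))
print(R.from_rotvec(telemetry.get_obs()["orientation"]).as_matrix().round(2))
E
```

```text
tcp [ 0.5768 -0.1071  0.418 ] q [ 1.15  0.25 -1.41  2.43  2.43  1.09 -0.97]
shift [ 0.53   0.212 -0.581] turn [-0.05  -0.028 -0.009] deg 10.42476620730771
[[-0.08  0.35  0.93]
 [ 0.05  0.94 -0.35]
 [-1.    0.02 -0.09]]
```

```bash
cat > kin.py <<'E'
from h import *
import itertools
Q=np.array([[1.109,.478,.022,1.556,-.011,1.109,-.083],[.64,.06,-.08,1.74,.01,1.35,-1.22],[.68,.17,-.12,1.77,-.62,1.5,-1.08],[.02,.27,-.45,1.91,.95,1.82,-2.41],[.12,.28,-.56,1.9,.96,1.85,-.85],[1.15,.25,-1.41,2.43,2.43,1.09,-.97]])
T=np.array([[.2337,-.6328,.2554],[.3808,-.3132,.4209],[.4503,-.1502,.4195],[.4525,-.1464,.422],[.4521,-.1474,.4222],[.5768,-.1071,.418]])
O=np.array([[-3.091,-.553,.001],[-3.125,.321,.001],[-2.439,.256,-.087],[1.998,-.202,-.122],[1.702,1.391,-1.078],[.314,1.636,-.257]])
def fk(q,p,s):
    r=R.identity(); P=np.array([0,0,p[0]])
    for i in range(7):
        r=r*R.from_euler('zyzyzyz'[i],s[i]*q[i]+(p[9] if i==0 else p[8] if i==6 else 0))
        if i==2: P=P+r.apply([p[4],0,p[1]])
        if i==3: P=P+r.apply([p[5],0,0])
        if i==4: P=P+r.apply([0,0,p[2]])
        if i==5: P=P+r.apply([p[6],0,0])
        if i==6: P=P+r.apply([0,0,p[3]])
    return P,r
def fit():
    best=None
    for s1,s3,s5,s7 in itertools.product((1,-1),repeat=4):
      s=(s1,1,s3,1,s5,1,s7)
      def res(p):
        o=[]
        for q,t,w in zip(Q,T,O):
            P,r=fk(q,p,s); o+=[P-t,.3*(R.from_rotvec(w).inv()*r).as_rotvec()]
        return np.concatenate(o)
      for o7 in(0,1.57,3.14,-1.57):
        x=least_squares(res,[.35,.4,.4,.25,0,0,0,0,o7,0])
        if best is None or x.cost<best[0]: best=(x.cost,x.x,s,x.fun)
    return best
E
python3 - <<'E'
from kin import *
b=fit(); pickle.dump(b,open("kin.pkl","wb")); print(b[0],b[1].round(3),b[2],np.abs(b[3]).max())
E
```

```text
0.0021659929157816097 [ 0.215  0.573  0.378  0.299  0.019 -0.024 -0.055  1.743  1.522 -0.079] (-1, 1, -1, 1, -1, 1, -1) 0.023901834800024425
```

```bash
cat > ik.py <<'E'
from kin import *
lo=np.array([-2.96,-.34,-1.41,.24,-1.37,.17,-2.96]);hi=np.array([2.96,2.1,1.46,2.44,4.51,1.92,2.96])
def fk2(q,p,s): return fk(q+p[10:],p,s)
def refit():
    b=pickle.load(open("kin.pkl","rb")); s=b[2]
    def res(p):
        o=[]
        for q,t,w in zip(Q,T,O):
            P,r=fk2(q,p,s); o+=[P-t,.3*(R.from_rotvec(w).inv()*r).as_rotvec()]
        return np.r_[np.concatenate(o),1e-3*p[4:]]
    x=least_squares(res,np.r_[b[1],np.zeros(7)]); return x.x,s,x.fun
def ik(pos,z,x,p,s,n=60,seed=0):
    rng=np.random.default_rng(seed); Rt=axes(z,x); out=[]
    for _ in range(n):
        f=lambda q:np.r_[(lambda P,r:np.r_[P-pos,.3*(Rt.inv()*r).as_rotvec()])(*fk2(q,p,s)),.0005*(q-(lo+hi)/2)]
        r=least_squares(f,rng.uniform(lo,hi),bounds=(lo,hi),max_nfev=60)
        out.append((np.abs(r.fun[:6]).max(),r.x))
    out.sort(key=lambda t:t[0]); return out
E
python3 - <<'E'
from ik import *
p,s,f=refit(); pickle.dump((p,s),open("kin2.pkl","wb")); print(p.round(3),np.abs(f).max())
N=np.array([.6118,-.0309,0])
for tilt in(-.35,0,.35):
  for x in(-up,up,by,-by):
    z=bx*np.cos(tilt)+up*np.sin(tilt)
    o=ik(N+[0,0,.105],z,x,p,s,15); print(tilt,x.round(1),o[0][0].round(4),o[0][1].round(2))
E
```

```text
[ 0.255  0.564  0.51   0.304 -0.077 -0.032 -0.003  0.     0.768 -0.087
  0.087  0.049 -0.112 -0.013  0.067 -0.027 -0.768] 0.01321028784513322
-0.35 [-0. -0. -1.] 0.0068 [-0.97  0.97  1.02  2.44  3.02  1.13 -2.4 ]
-0.35 [0. 0. 1.] 0.0068 [-1.02  1.03  1.1   2.44  3.06  1.13  0.63]
-0.35 [0.2 1.  0. ] 0.0068 [-1.05  1.07  1.14  2.44  3.08  1.13  2.15]
-0.35 [-0.2 -1.  -0. ] 0.0068 [-1.    1.    1.06  2.44  3.04  1.13 -0.88]
0 [-0. -0. -1.] 0.0 [-1.35  2.01  1.46  2.43  2.72  1.07  2.85]
0 [0. 0. 1.] 0.0 [-0.78  1.14  0.69  2.43  2.58  1.67  0.89]
0 [0.2 1.  0. ] 0.0 [ 0.71  1.7  -1.04  2.43  3.48  1.83 -1.74]
0 [-0.2 -1.  -0. ] 0.0 [-0.35  1.01  0.2   2.43  2.72  1.89 -0.22]
0.35 [-0. -0. -1.] 0.0 [ 0.72  1.82 -0.86  2.29  4.02  1.84 -0.18]
0.35 [0. 0. 1.] 0.0 [-0.86  1.45  0.72  2.29  2.15  1.88  0.66]
0.35 [0.2 1.  0. ] 0.0 [-1.09  1.65  0.95  2.29  2.04  1.56  2.02]
0.35 [-0.2 -1.  -0. ] 0.0 [-0.82  1.42  0.68  2.29  2.17  1.92 -0.87]
```

```bash
cat > ev.py <<'E'
from ik import *
p,s=pickle.load(open("kin2.pkl","rb"))
N=np.array([.6118,-.0309,0])
q0=np.array([1.15,.25,-1.41,2.43,2.43,1.09,-.97])
def track(q,pos,z,x):
    Rt=axes(z,x)
    f=lambda v:np.r_[(lambda P,r:np.r_[P-pos,.3*(Rt.inv()*r).as_rotvec()])(*fk2(v,p,s)),.003*(v-q)]
    r=least_squares(f,np.clip(q,lo+1e-3,hi-1e-3),bounds=(lo,hi)); return np.abs(r.fun[:6]).max(),r.x
def elbow(q):
    r=R.identity();P=np.array([0,0,p[0]]);qq=q+p[10:]
    for i in range(3): r=r*R.from_euler('zyz'[i],s[i]*qq[i]+(p[9] if i==0 else 0))
    return P+r.apply([p[4],0,p[1]])
E
python3 - <<'E'
from ev import *
for az in(-30,-50,-70):
  a=np.radians(az); z=np.array([np.cos(a),np.sin(a),0]); h=np.cross(up,z)
  for nm,x in(("dn",-up),("up",up),("h",h),("-h",-h)):
    c=[]
    for sd in range(2):
      for e,q in ik(N-.09*z+.02*by+[0,0,.1],z,x,p,s,8,sd):
        if e<.004:
            e2,q2=track(q,N+.02*by+[0,0,.1],z,x); e3,q3=track(q2,N+.02*by+[0,0,.19],z,x)
            m=min(np.min(np.r_[v-lo,hi-v]) for v in(q,q2,q3))
            c.append((np.abs(q-q0).max(),round(m,2),round(max(e2,e3),4),q.round(2),q3.round(2),elbow(q).round(2)))
    c=[k for k in c if k[2]<.004]; c.sort(key=lambda t:t[0])
    for k in c[:2]: print(az,nm,*k)
E
```

```text
-30 dn 1.7184877582836164 0.0 0.0 [-0.57  1.03 -0.11  2.4   1.99  1.92 -1.78] [-0.45  0.75 -0.01  2.36  2.19  1.67 -1.55] [0.43 0.16 0.59]
-30 dn 1.7184885506551049 0.0 0.0 [-0.57  1.03 -0.11  2.4   1.99  1.92 -1.78] [-0.45  0.75 -0.01  2.36  2.19  1.67 -1.55] [0.43 0.16 0.59]
-30 up 2.1567227295947475 0.04 0.0 [-0.95  1.02  0.31  2.4   1.91  1.55  1.19] [-0.84  0.79  0.47  2.36  2.15  1.39  1.37] [0.32 0.33 0.59]
-30 up 2.1676105396841274 0.04 0.0 [-0.92  1.02  0.29  2.4   1.91  1.58  1.2 ] [-0.81  0.78  0.43  2.36  2.15  1.41  1.39] [0.33 0.32 0.59]
-30 h 3.6694223392458136 0.04 0.0 [-1.08  1.06  0.46  2.4   1.9   1.41  2.7 ] [-0.97  0.83  0.64  2.36  2.14  1.28  2.86] [0.27 0.39 0.57]
-30 h 3.6738113230284632 0.04 0.0 [-1.07  1.05  0.45  2.4   1.9   1.42  2.7 ] [-0.96  0.83  0.62  2.36  2.14  1.29  2.87] [0.27 0.38 0.57]
-30 -h 1.841158070058484 0.04 0.0 [-0.69  1.01  0.03  2.4   1.95  1.8  -0.27] [-0.58  0.75  0.14  2.36  2.17  1.58 -0.05] [0.4  0.22 0.6 ]
-30 -h 1.8442650801329474 0.04 0.0 [-0.69  1.01  0.03  2.4   1.95  1.8  -0.27] [-0.58  0.75  0.15  2.36  2.17  1.58 -0.05] [0
[... 1551 characters left out ...]
58]
-70 up 2.6713870444344234 0.07 0.0 [-0.65  1.04 -0.13  1.87  1.31  1.85  1.7 ] [-0.53  0.86 -0.08  1.95  1.43  1.78  1.83] [0.42 0.2  0.58]
-70 h 2.1205502074743405 0.02 0.0 [-0.97  1.03  0.33  1.87  1.13  1.49 -2.91] [-0.88  0.87  0.42  1.95  1.27  1.42 -2.82] [0.31 0.34 0.59]
-70 h 2.1271254950264415 0.02 0.0 [-0.98  1.04  0.34  1.87  1.12  1.48 -2.9 ] [-0.89  0.87  0.43  1.95  1.26  1.42 -2.82] [0.31 0.35 0.58]
-70 -h 1.865011238031471 0.15 0.0 [-0.72  1.03 -0.03  1.87  1.27  1.77  0.15] [-0.6   0.85  0.02  1.95  1.4   1.7   0.27] [0.4  0.23 0.59]
-70 -h 1.8650141611213207 0.15 0.0 [-0.72  1.03 -0.03  1.87  1.27  1.77  0.15] [-0.6   0.85  0.02  1.95  1.4   1.7   0.27] [0.4  0.23 0.59]
```

```bash
cat >> ev.py <<'E'
a=np.radians(-50); tz=np.array([np.cos(a),np.sin(a),0]); RT=axes(tz,-up)
E
python3 - <<'E'
from ev import *
S=N-.12*tz+.02*by+[0,0,.3]; print(S)
from bench import telemetry
shares(S,RT)
E
```

```text
[0.53869178 0.08061587 0.3       ]
tcp [ 0.5768 -0.1071  0.418 ] q [ 1.15  0.25 -1.41  2.43  2.43  1.09 -0.97]
shift [ 0.519  0.639 -0.363] turn [ 0.163 -0.029  0.001] deg 29.803126324670675
```

Emit:
apply_moves(rows=[[[0,0,-0.1],[0.04,0,0]],[[0,0.1,-0.25],[0.08,0,0]],[[0,0.2,-0.36],[0.12,-0.01,0]],[[0,0.35,-0.36],[0.163,-0.029,0]],[[0.1,0.5,-0.36],[0.163,-0.029,0]],[[0.2,0.64,-0.36],[0.163,-0.029,0]],[[0.3,0.64,-0.36],[0.163,-0.029,0]],[[0.4,0.64,-0.36],[0.163,-0.029,0]],[[0.52,0.64,-0.36],[0.163,-0.029,0]],[[0.52,0.64,-0.36],[0.163,-0.029,0]]])

```text
clock: 6.98
tcp_pos: [0.5395, 0.0813, 0.2971]
orientation: [0.683, 1.466, -0.687]
contact_force: [0.3, -0.8, -0.5]
grip_width: -0.0
gripper_force: 0.0
```

```bash
python3 - <<'E'
from ev import *
shares(N-.12*tz+.02*by+[0,0,.3],RT)
E
```

```text
tcp [0.5395 0.0813 0.2971] q [-0.46  0.63 -0.49  2.18  1.51  1.89 -1.21]
shift [-0.012 -0.004  0.   ] turn [-0.001 -0.001  0.001] deg 0.4054596832315726
```

```bash
python3 - <<'E'
from ev import *
from bench import grab_frame
import cv2
f=grab_frame("wrist"); pickle.dump(f,open("w1.pkl","wb")); cv2.imwrite("pics/w1.png",f["frame"][:,:,::-1])
print(f["origin"],proj(f,[[.5846,-.1631,.2079],[.6118,-.0309,.1412]]))
g=grab_frame("side"); pickle.dump(g,open("s1.pkl","wb"))
E
```

```text
[0.46390148 0.17308016 0.22017711] [[151.18093401  93.22304757]
 [236.25066623  -0.42309635]]
```

View pics/w1.png

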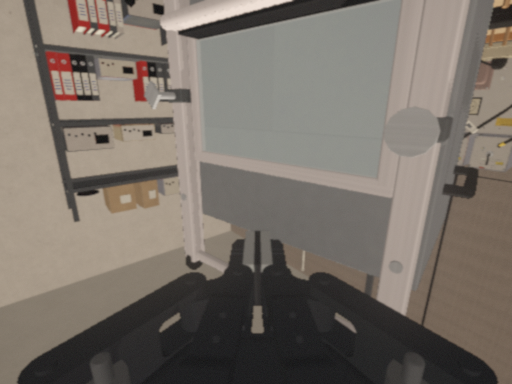

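The wrist view (upside down) shows the diamond at about (152,95), close to the predicted (151,93). The round disc is at (412,132), and the lip is at the top edge. I'll zoom in on the diamond to refine its height.

```bash
python3 - <<'E'
from ev import *
import cv2
f=pickle.load(open("w1.pkl","rb")); im=f["frame"][:,:,::-1]
cv2.imwrite("pics/w1c.png",cv2.resize(im[70:120,130:200],None,fx=10,fy=10,interpolation=cv2.INTER_CUBIC))
D=np.array([.5846,-.1631,.2079]); t=.0155
print(proj(f,[D,D+[0,0,t],D-[0,0,t],D+t*by,D-t*by,D+[0,0,.005]]).round(1))
E
```

```text
[[151.2  93.2]
 [152.7 107.3]
 [149.6  78.7]
 [158.8  92.9]
 [144.   93.5]
 [151.7  97.8]]
```

View pics/w1c.png

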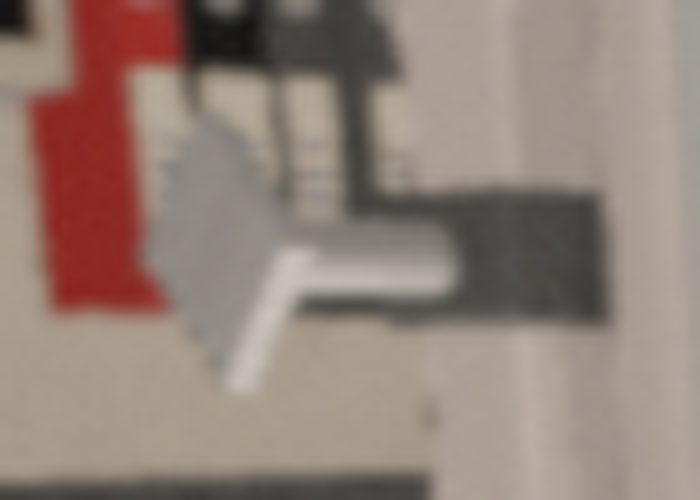

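```bash
python3 - <<'E'
from ev import *
shares(N-.003*bx+.01*by-.12*tz+[0,0,.102],RT)
shares(N-.003*bx+.01*by+[0,0,.102],RT)
E
```

```text
tcp [0.5396 0.0798 0.2992] q [-0.46  0.62 -0.49  2.18  1.51  1.89 -1.2 ]
shift [ 0.789 -0.038  0.013] turn [-0.002 -0.001  0.   ] deg 0.458866425587268
tcp [0.5396 0.0798 0.2992] q [-0.46  0.62 -0.49  2.18  1.51  1.89 -1.2 ]
shift [ 0.787 -0.035  0.493] turn [-0.002 -0.001  0.   ] deg 0.458866425587268
```

Emit:
apply_moves(rows=[[[0.15,-0.01,0],[0,0,0]],[[0.3,-0.03,0],[0,0,0]],[[0.45,-0.038,0],[0,0,0]],[[0.6,-0.038,0.01],[0,0,0]],[[0.7,-0.038,0.01],[0,0,0]],[[0.787,-0.038,0.013],[0,0,0]],[[0.787,-0.038,0.013],[0,0,0]],[[0.787,-0.038,0.013],[0,0,0]]])

```text
clock: 8.07
tcp_pos: [0.5335, 0.0707, 0.1029]
orientation: [0.689, 1.463, -0.688]
contact_force: [-0.0, -0.6, -0.2]
grip_width: -0.0
gripper_force: 0.0
```

```bash
python3 - <<'E'
from ev import *
from bench import grab_frame
import cv2
shares(N-.003*bx+.01*by+[0,0,.102],RT)
g=grab_frame("side"); cv2.imwrite("pics/s2.png",cv2.resize(g["frame"][60:320,130:390,::-1],None,fx=2.2,fy=2.2,interpolation=cv2.INTER_CUBIC))
E
```

```text
tcp [0.5335 0.0707 0.1029] q [-0.53  1.04 -0.38  2.12  1.53  1.89 -1.57]
shift [0.002 0.007 0.478] turn [-0.003 -0.001  0.   ] deg 0.5650587891381736
```

View pics/s2.png

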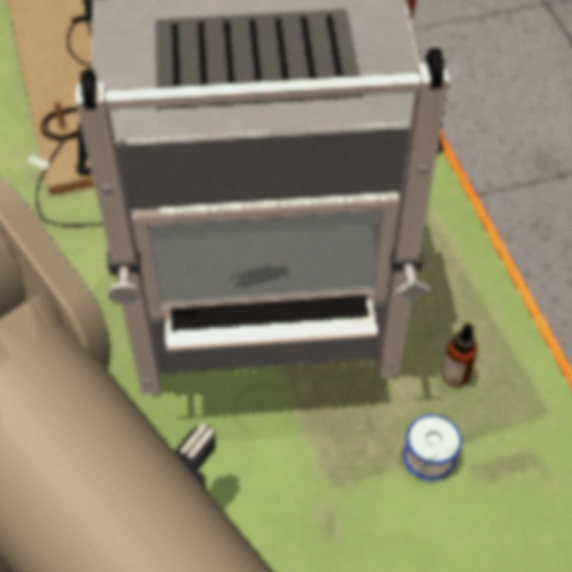

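The fingertips, at crop (205,430), are clear and low in front of the lip, and nothing has been disturbed. I'll slide them in beneath the lip now.

Emit:
apply_moves(rows=[[[0,0,0.1],[0,0,0]],[[0,0.003,0.2],[0,0,0]],[[0,0.005,0.3],[0,0,0]],[[0,0.007,0.4],[0,0,0]],[[0,0.007,0.478],[0,0,0]],[[0,0.007,0.478],[0,0,0]],[[0,0.007,0.478],[0,0,0]]])

```text
clock: 9.0
tcp_pos: [0.6101, -0.0192, 0.1011]
orientation: [0.687, 1.465, -0.688]
contact_force: [1.3, 0.8, -0.3]
grip_width: 0.0001
gripper_force: 0.0
```

Emit:
apply_moves(rows=[[[-0.03,0,0],[0,0,0]],[[-0.06,0,0],[0,0,0]],[[-0.08,0,0],[0,0,0]],[[-0.1,0,0],[0,0,0]],[[-0.1,0,0],[0,0,0]]])

```text
clock: 9.62
tcp_pos: [0.6104, -0.0197, 0.1261]
orientation: [0.686, 1.465, -0.689]
contact_force: [-0.4, 1.9, -1.8]
grip_width: 0.0001
gripper_force: 1.0
```

Emit:
apply_moves(rows=[[[-0.03,0,0],[0,0,0]],[[-0.06,0,0],[0,0,0]],[[-0.09,0,0],[0,0,0]],[[-0.12,0,0],[0,0,0]],[[-0.14,0,0],[0,0,0]],[[-0.16,0,0],[0,0,0]],[[-0.16,0,0],[0,0,0]]])

```text
clock: 10.5
tcp_pos: [0.6108, -0.0205, 0.167]
orientation: [0.687, 1.462, -0.69]
contact_force: [-1.0, 1.5, -1.7]
grip_width: 0.0
gripper_force: 0.7
```

```bash
python3 - <<'E'
from ev import *
from bench import grab_frame
import cv2
v=[]
for n,(a,b,c,d) in(("side",(160,225,170,340)),("scene",(150,260,190,320))):
    g=grab_frame(n); pickle.dump(g,open(n+"3.pkl","wb")); k=780/(d-c) if n=="side" else 300/(b-a)
    v.append(cv2.resize(g["frame"][a:b,c:d,::-1],None,fx=k,fy=k,interpolation=cv2.INTER_CUBIC)); print(k,v[-1].shape)
m=np.zeros((600,800,3),np.uint8)
for i,x in enumerate(v): m[i*300:i*300+x.shape[0],:x.shape[1]]=x[:300]
cv2.imwrite("pics/m3.png",m)
A,B=[pickle.load(open(n+"3.pkl","rb")) for n in("side","scene")]
E
```

```text
4.588235294117647 (298, 780, 3)
2.727272727272727 (300, 355, 3)
```

View pics/m3.png

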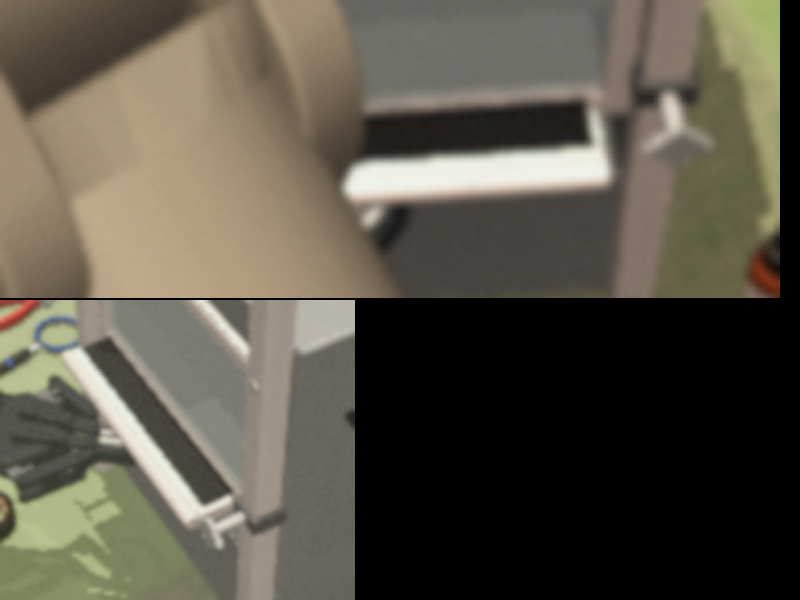

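```bash
python3 - <<'E'
from ev import *
A,B=[pickle.load(open(n+"3.pkl","rb")) for n in("side","scene")]
C=np.array([.59062,-.13374,0])
for z in(.165,.175,.185,.195): print(z,proj(A,C+[0,0,z-.007]).round(1),proj(B,C+[0,0,z-.007]).round(1))
E
```

```text
0.165 [[301.7 205.8]] [[259.4 240.1]]
0.175 [[302.1 203.1]] [[259.4 237.1]]
0.185 [[302.5 200.4]] [[259.4 234. ]]
0.195 [[302.8 197.7]] [[259.4 230.9]]
```

The lip has risen to about 0.187 m: its corner is at (610,185) in the side crop and (190,522) in the scene crop. The diamond is still higher, so I'll raise most of the rest and measure again.

Emit:
apply_moves(rows=[[[-0.02,0,0],[0,0,0]],[[-0.04,0,0],[0,0,0]],[[-0.06,0,0],[0,0,0]],[[-0.06,0,0],[0,0,0]],[[-0.06,0,0],[0,0,0]]])

```text
clock: 11.22
tcp_pos: [0.6108, -0.02, 0.1818]
orientation: [0.686, 1.462, -0.689]
contact_force: [-0.3, -0.1, -0.0]
grip_width: -0.0001
gripper_force: 0.0
```

```bash
python3 - <<'E'
from ev import *
from bench import grab_frame
import cv2
m=np.zeros((600,800,3),np.uint8)
D=np.array([.5846,-.1631,.2085]); 
for i,n in enumerate(("side","scene","wrist")):
    g=grab_frame(n); pickle.dump(g,open(n+"4.pkl","wb"))
    if n=="wrist": x=cv2.resize(g["frame"][:,:,::-1],(400,300)); m[300:600,400:]=x; print(proj(g,D)); continue
    c,r=proj(g,D)[0].astype(int); c-=15; x=cv2.resize(g["frame"][r-18:r+19,c-25:c+25,::-1],(400,296),interpolation=cv2.INTER_CUBIC); print(n,c-25,r-18)
    m[0:296,i*400:i*400+400]=x
cv2.imwrite("pics/m4.png",m)
E
```

```text
side 277 172
scene 227 216
[[125.38319068 231.88357681]]
```

View pics/m4.png

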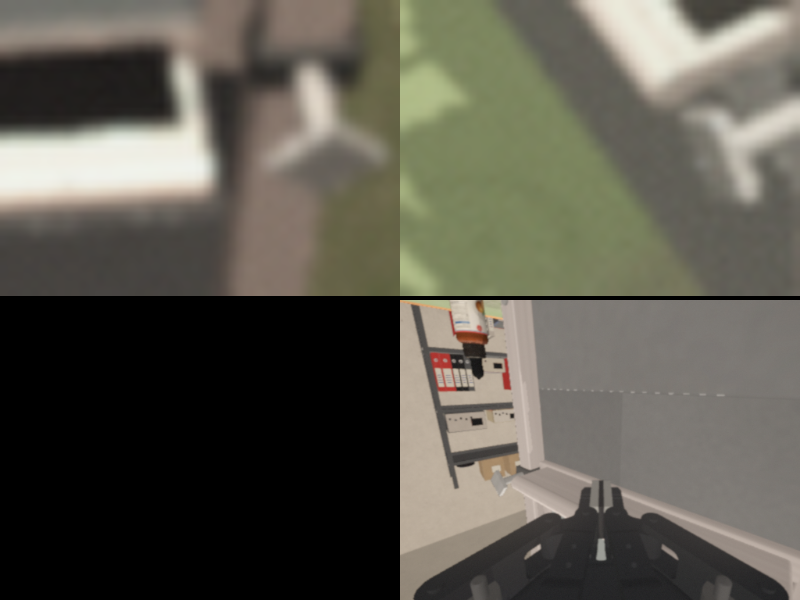

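The side crop shows the lip's lower corner at (212,206) and the diamond centre at (326,161). In the wrist view the diamond and lip end sit together at about (500,483). The lip is still a little low. I'll compute the lip rise by template matching and view the wrist detail.

```bash
python3 - <<'E'
from ev import *
import cv2
L=lambda n:pickle.load(open(n+".pkl","rb"))
C=np.array([.59062,-.13374,0])
for n,bo in(("side",(-34,-9,6,7)),("scene",(-30,-14,12,8))):
    f0=L(n+"0");f=L(n+"4"); g0=cv2.cvtColor(f0["frame"],7).astype(np.float32);g=cv2.cvtColor(f["frame"],7).astype(np.float32)
    c,r=proj(f0,C+[0,0,.134])[0].round().astype(int)
    t=g0[r+bo[1]:r+bo[3],c+bo[0]:c+bo[2]]
    k=8; up8=lambda a:cv2.resize(a,None,fx=k,fy=k,interpolation=cv2.INTER_CUBIC)
    y0=r+bo[1]-30;x0=c+bo[0]-8; w=g[y0:r+bo[3]+5,x0:c+bo[2]+8]
    m=cv2.matchTemplate(up8(w),up8(t),cv2.TM_CCOEFF_NORMED);_,v,_,l=cv2.minMaxLoc(m)
    dx,dy=l[0]/k-8,l[1]/k-30
    zz=np.linspace(.15,.23,801); q=proj(f,C+np.c_[zz*0,zz*0,zz-.007])-proj(f,C+[0,0,.1342])
    print(n,v,dx,dy,"rise z:",zz[np.argmin(abs(q[:,1]-dy))]-.1412)
f=L("wrist4"); im=f["frame"][205:265,95:175,::-1]; cv2.imwrite("pics/w4.png",cv2.resize(im,None,fx=10,fy=10,interpolation=cv2.INTER_CUBIC))
D=np.array([.5846,-.1631,.2085]);E=np.array([.59062,-.13374,0])
for z in (.19,.2,.21): print(z,(10*(proj(f,[E+[0,0,z-.007],E+[0,0,z+.007],E-[0,0,-z]])-[95,205])).round().tolist())
print((10*(proj(f,[D,D+[0,0,.0155],D-[0,0,.0155]])-[95,205])).round())
E
```

```text
side 0.9883155822753906 2.0 -16.25 rise z: 0.061
scene 0.7478429675102234 -0.25 -18.875 rise z: 0.062200000000000005
0.19 [[450.0, 75.0], [473.0, 243.0], [461.0, 159.0]]
0.2 [[466.0, 195.0], [488.0, 358.0], [477.0, 278.0]]
0.21 [[482.0, 312.0], [504.0, 471.0], [493.0, 393.0]]
[[304. 269.]
 [329. 431.]
 [277. 101.]]
```

View pics/w4.png

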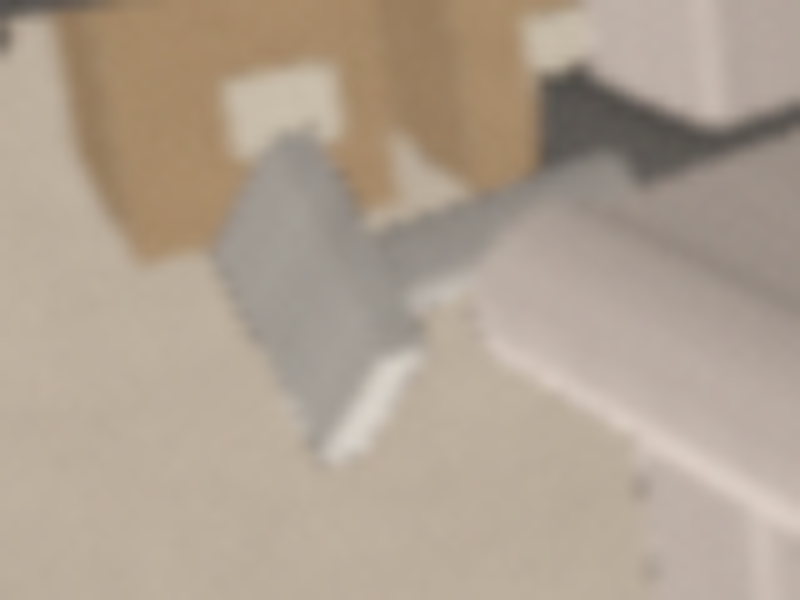

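```bash
python3 - <<'E'
from ev import *
import cv2
L=lambda n:pickle.load(open(n+".pkl","rb"))
f0=L("side0");f=L("side4")
for y in(-.06,-.095):
  for nm,ff,zg in(("0",f0,.1412),("4",f,.2)):
    P=N+y*by; c=int(round(proj(ff,P+[0,0,zg])[0][0]))
    g=ff["frame"].astype(int)
    # exact column sample
    r=int(proj(ff,P+[0,0,zg-.007])[0][1])
    print(nm,y,"col",c,"rows",r-12,[tuple(g[k,c]) if 0 else int(g[k,c].mean()) for k in range(r-12,r+7)])
    for z in(zg-.007,zg+.007): print("  pred z",round(z,4),proj(ff,P+[0,0,z])[0].round(2), "0.01 up:",(proj(ff,P+[0,0,z+.01])[0]-proj(ff,P+[0,0,z])[0]).round(2))
    print("  rubber/back edges: 20mm,45mm back top",proj(ff,[P+.0*bx+[0,0,zg+.007],P+.02*bx+[0,0,zg+.007],P+.045*bx+[0,0,zg+.007]])[:,1].round(1))
    print("  mean r-b", [int(g[k,c,0]-g[k,c,2]) for k in range(r-12,r+7)])
D=np.array([.5846,-.1631,.208])
for n in("side","scene"):
    q=L(n+"4");print(n,proj(q,[D+[0,0,.0155],D-[0,0,.0155],D+.0155*by,D-.0155*by]).round(1).tolist())
    c,r=proj(q,D)[0].astype(int); print(c-10,r-9); print(q["frame"][r-9:r+10,c-10:c+11].mean(2).astype(int))
E
```

```text
0 -0.06 col 281 rows 201 [27, 29, 38, 86, 159, 209, 227, 230, 232, 231, 223, 195, 148, 99, 70, 62, 62, 61, 62]
  pred z 0.1342 [280.75 213.26] 0.01 up: [ 0.17 -2.55]
  pred z 0.1482 [281.   209.68] 0.01 up: [ 0.18 -2.61]
  rubber/back edges: 20mm,45mm back top [209.7 202.2 193.2]
  mean r-b [5, 4, 5, 6, 7, 7, 6, 4, 1, 2, 12, 28, 31, 21, 11, 7, 7, 6, 6]
4 -0.06 col 282 rows 185 [31, 33, 49, 110, 188, 228, 234, 236, 237, 238, 230, 206, 161, 118, 100, 89, 75, 67, 66]
  pred z 0.193 [281.82 197.66] 0.01 up: [ 0.19 -2.81]
  pred z 0.207 [282.09 193.72] 0.01 up: [ 0.2  -2.87]
  rubber/back edges: 20mm,45mm back top [193.7 186.1 176.9]
  mean r-b [4, 4, 4, 6, 9, 9, 10, 11, 8, 7, 14, 30, 31, 21, 12, 10, 6, 8, 7]
0 -0.095 col 297 rows 200 [135, 126, 123, 141, 185, 215, 221, 224, 228, 229, 221, 192, 142, 94, 67, 62, 61, 62, 61]
  pred z 0.1342 [296.46 212.2 ] 0.01 up: [ 0.3  -2.55]
  pred z 0.1482 [296.88 208.61] 0.01 up: [ 0.31 -2.61]
  rubber/back edges: 20mm,45mm back top [208.6 201.2 192.2]
  mean r-b [10, 10, 10, 14, 18, 19, 18, 15, 9, 7, 15, 27, 30, 19, 8, 7, 7, 7, 7]
4 -0.095 col 299 ro
[... 3189 characters left out ...]
4  92  92  94 101 119 121 119 134 170 181 159 120  97 101 121
  126 121 124]
 [ 92  92  91  95  92  93  95 105 112 114 124 155 180 174 140 101  96 104
  113 118 123]
 [ 92  95  92  91  92  92  93  97 108 113 115 136 176 187 159 113  92  93
  101 116 125]
 [ 93  92  91  92  93  93  92  93 101 107 114 130 167 182 158 111  94  91
   99 113 126]
 [ 94  94  94  92  94  92  92  93  98 104 106 118 145 167 148 106  92  92
   95 103 119]
 [ 98  95  93  94  95  92  93  90  94  95  96 101 108 122 111  99  93  90
   90  98 114]
 [104  98  95  93  91  92  93  91  89  92  91  93  93  95  93  92  92  90
   93  98 113]
 [110 102  94  92  94  91  95  94  92  95  92  92  94  89  93  91  91  90
   91  96 114]]
```

Emit:
apply_moves(rows=[[[0.03,0,-0.03],[0,0,0]],[[0.07,0,-0.12],[0,0,0]],[[0.08,0,-0.25],[0,0,0]],[[0.08,0,-0.4],[0,0,0]],[[0.08,0,-0.48],[0,0,0]],[[0,0,-0.48],[0,0,0]],[[-0.2,0,-0.48],[0,0,0]],[[-0.4,0,-0.48],[0,0,0]],[[-0.4,0,-0.48],[0,0,0]],[[-0.4,0,-0.48],[0,0,0]]])

```text
clock: 12.62
tcp_pos: [0.5346, 0.0726, 0.2809]
orientation: [0.686, 1.464, -0.689]
contact_force: [-0.5, -0.1, -0.5]
grip_width: 0.0001
gripper_force: 0.0
```

```bash
python3 - <<'E'
from ev import *
shares([.52,-.05,.284],RT)
E
```

```text
tcp [0.5346 0.0726 0.2809] q [-0.53  0.64 -0.4   2.2   1.48  1.84 -1.26]
shift [-0.012 -0.357  0.341] turn [-0.002 -0.001  0.001] deg 0.5357213930136969
```

Emit:
apply_moves(rows=[[[0,-0.1,0.1],[0,0,0]],[[0,-0.2,0.2],[0,0,0]],[[0,-0.3,0.3],[0,0,0]],[[0,-0.357,0.34],[0,0,0]],[[0,-0.357,0.34],[0,0,0]],[[0,-0.357,0.34],[0,0,0]]])

```text
clock: 13.38
tcp_pos: [0.5207, -0.0485, 0.281]
orientation: [0.686, 1.465, -0.688]
contact_force: [0.9, -0.0, 0.2]
grip_width: 0.0001
gripper_force: 0.0
```

```bash
python3 - <<'E'
from ev import *
from bench import grab_frame
import cv2
f=grab_frame("wrist"); pickle.dump(f,open("wrist5.pkl","wb")); print(f["origin"])
for n in("side","scene"): pickle.dump(grab_frame(n),open(n+"5.pkl","wb"))
E=np.array([.59062,-.13374,0]);D=np.array([.5846,-.1631,.2085])
q=proj(f,[D,D+[0,0,.0155],D-[0,0,.0155],E+[0,0,.195],E+[0,0,.209]]); print(q.round(1))
c,r=q[0].astype(int); c0,r0=max(c-30,0),max(r-35,0)
im=f["frame"][r0:r0+66,c0:c0+88,::-1]; print(c0,r0,im.shape); cv2.imwrite("pics/w5.png",cv2.resize(im,None,fx=9,fy=9,interpolation=cv2.INTER_CUBIC))
E
```

```text
[0.44540232 0.04353165 0.20411692]
[[228.8 110.1]
 [229.3 128.4]
 [228.3  91.1]
 [255.6  92.7]
 [255.6 111.3]]
198 75 (66, 88, 3)
```

View pics/w5.png

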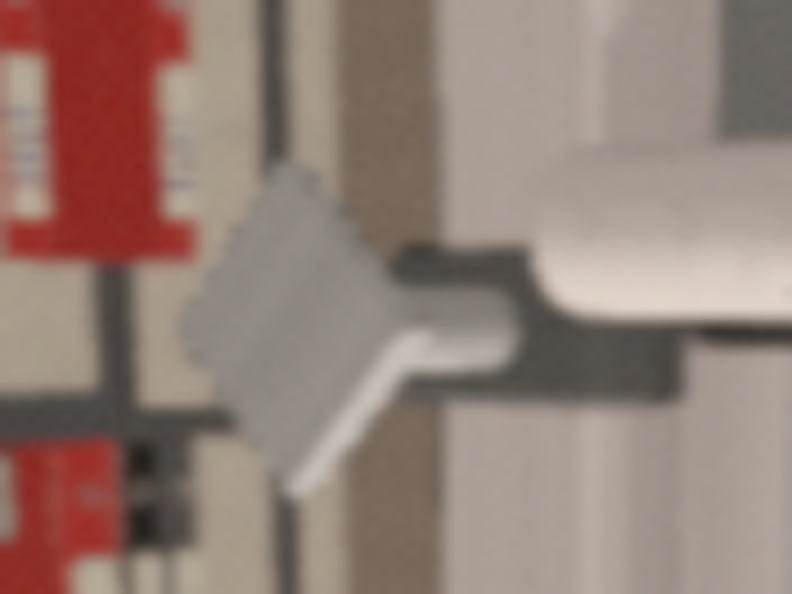

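The level close-up makes this clear. The lip face spans rows 145–318 (middle 231) and the diamond tips are at 158 and 495 (middle 326). That puts the diamond at 0.209 and the lip at 0.2007, so 8.3 mm remain. I'll go back under for a second, slow push to TCP z≈0.190.

Emit:
apply_moves(rows=[[[0,0.1,-0.1],[0,0,0]],[[0,0.2,-0.2],[0,0,0]],[[0,0.3,-0.3],[0,0,0]],[[0,0.355,-0.34],[0,0,0]],[[0.1,0.355,-0.34],[0,0,0]],[[0.25,0.355,-0.34],[0,0,0]],[[0.4,0.355,-0.34],[0,0,0]],[[0.48,0.355,-0.34],[0,0,0]],[[0.48,0.355,-0.34],[0,0,0]],[[0.48,0.355,-0.34],[0,0,0]]])

```text
clock: 14.78
tcp_pos: [0.534, 0.072, 0.1622]
orientation: [0.687, 1.463, -0.69]
contact_force: [0.6, 0.2, -0.0]
grip_width: 0.0003
gripper_force: 0.0
```

```bash
python3 - <<'E'
from ev import *
shares([.6108,-.02,.163],RT)
E
```

```text
tcp [0.534  0.072  0.1622] q [-0.57  0.9  -0.35  2.17  1.5   1.85 -1.49]
shift [-0.005  0.003  0.479] turn [-0.003 -0.001  0.001] deg 0.5357180374401811
```

Emit:
apply_moves(rows=[[[0,0,0.1],[0,0,0]],[[0,0,0.2],[0,0,0]],[[0,0,0.3],[0,0,0]],[[0,0,0.4],[0,0,0]],[[0,0,0.48],[0,0,0]],[[0,0,0.48],[0,0,0]],[[0,0,0.48],[0,0,0]]])

```text
clock: 15.65
tcp_pos: [0.6101, -0.0197, 0.1612]
orientation: [0.687, 1.464, -0.688]
contact_force: [-0.0, 0.5, 0.5]
grip_width: -0.0
gripper_force: 0.0
```

Emit:
apply_moves(rows=[[[-0.03,0,0],[0,0,0]],[[-0.05,0,0],[0,0,0]],[[-0.065,0,0],[0,0,0]],[[-0.075,0,0],[0,0,0]],[[-0.08,0,0],[0,0,0]],[[-0.08,0,0],[0,0,0]]])

```text
clock: 16.4
tcp_pos: [0.6104, -0.0205, 0.181]
orientation: [0.687, 1.464, -0.69]
contact_force: [-0.7, 0.3, -0.1]
grip_width: 0.0004
gripper_force: 0.0
```

Emit:
apply_moves(rows=[[[-0.006,0,0],[0,0,0]],[[-0.012,0,0],[0,0,0]],[[-0.018,0,0],[0,0,0]],[[-0.023,0,0],[0,0,0]],[[-0.028,0,0],[0,0,0]],[[-0.032,0,0],[0,0,0]],[[-0.035,0,0],[0,0,0]],[[-0.035,0,0],[0,0,0]],[[-0.035,0,0],[0,0,0]]])

```text
clock: 17.52
tcp_pos: [0.6103, -0.0205, 0.1899]
orientation: [0.686, 1.464, -0.69]
contact_force: [0.1, -0.6, -3.2]
grip_width: 0.0004
gripper_force: 1.7
```

```bash
cat > rise.py <<'E'
from ev import *
import cv2
from bench import grab_frame
L=lambda n:pickle.load(open(n+".pkl","rb"))
f0=L("side5");f=grab_frame("side")
G=lambda a:cv2.resize(cv2.cvtColor(a["frame"],7)[165:225,255:312].astype(np.float32),None,fx=16,fy=16,interpolation=cv2.INTER_CUBIC)
g0,g=G(f0),G(f); t=g0[16*15:16*38,16*20:16*50]
m=cv2.matchTemplate(g,t,5);_,v,_,l=cv2.minMaxLoc(m); d=l[1]/16-15; print(v,l[0]/16-20,d,"mm",-d/.283)
E
python3 rise.py
```

```text
0.4688682556152344 -20.0 22.0 mm -77.73851590106008
```

Emit:
apply_moves(rows=[[[0.03,0,-0.03],[0,0,0]],[[0.07,0,-0.12],[0,0,0]],[[0.08,0,-0.25],[0,0,0]],[[0.08,0,-0.4],[0,0,0]],[[0.08,0,-0.48],[0,0,0]],[[0,0,-0.48],[0,0,0]],[[-0.2,0,-0.48],[0,0,0]],[[-0.365,0,-0.48],[0,0,0]],[[-0.365,0,-0.48],[0,0,0]],[[-0.365,0,-0.48],[0,0,0]]])

```text
clock: 18.82
tcp_pos: [0.5343, 0.0722, 0.2812]
orientation: [0.686, 1.464, -0.689]
contact_force: [0.0, 0.7, -0.3]
grip_width: 0.0001
gripper_force: 0.0
```

Emit:
apply_moves(rows=[[[0,-0.1,0.1],[0,0,0]],[[0,-0.2,0.2],[0,0,0]],[[0,-0.3,0.3],[0,0,0]],[[0,-0.357,0.34],[0,0,0]],[[0,-0.357,0.34],[0,0,0]],[[0,-0.357,0.34],[0,0,0]]])

```text
clock: 19.58
tcp_pos: [0.5204, -0.0488, 0.2811]
orientation: [0.686, 1.465, -0.688]
contact_force: [1.0, -0.3, 0.4]
grip_width: -0.0004
gripper_force: 0.0
```

```bash
cat > chk.py <<'E'
from ev import *
from bench import grab_frame
import cv2,sys
f=grab_frame("wrist"); pickle.dump(f,open("wrist6.pkl","wb")); o=pickle.load(open("wrist5.pkl","rb")); print(f["origin"]-o["origin"])
g=lambda a:a["frame"].mean(2)
for nm,h in(("old",o),("new",f)):
    G=g(h)
    print(nm,"lip col265-275, rows 85-130:",G[85:131,265:276].mean(1).astype(int))
U=lambda a:cv2.resize(a.astype(np.float32),None,fx=16,fy=16,interpolation=cv2.INTER_CUBIC)
def match(r0,r1,c0,c1,p=18):
    m=cv2.matchTemplate(U(g(f)[r0-p:r1+p,c0-p:c1+p]),U(g(o)[r0:r1,c0:c1]),5);_,v,_,l=cv2.minMaxLoc(m); return round(v,3),l[0]/16-p,l[1]/16-p
print("diamond",match(90,133,216,244,8)); print("lip",match(88,114,254,285))
E
python3 chk.py
```

```text
[-3.53088959e-04 -3.18520243e-04  6.10991305e-05]
old lip col265-275, rows 85-130: [148 147 148 148 148 146 145 148 153 155 155 156 159 162 164 167 173 181
 188 195 201 205 208 210 200 144  85  79  84  87  89  90  89  93 110 136
 149 152 153 153 153 153 153 153 153 153]
new lip col265-275, rows 85-130: [148 148 148 149 149 149 149 149 148 149 149 149 148 149 149 148 145 146
 150 154 155 156 157 159 162 165 168 175 183 191 198 203 206 208 203 174
 151 148 151 152 153 152 153 153 153 153]
diamond (0.989, 0.25, 0.0)
lip (0.732, 1.8125, 10.4375)
```

The lip is now within about 1 mm of the diamond's centre. I'll check quickly that the loose items haven't moved before handing in.

```bash
python3 - <<'E'
from h import *
from bench import grab_frame, job
import cv2
ok=0
for n,ps in(("side",((204,280),(327,263),(340,222))),("scene",((184,229),(244,311),(296,304)))):
    o=pickle.load(open(n+"0.pkl","rb"))["frame"];f=grab_frame(n)["frame"]
    for x,y in ps:
        m=cv2.matchTemplate(f[y-26:y+27,x-26:x+27],o[y-18:y+19,x-18:x+19],5);_,v,_,l=cv2.minMaxLoc(m);print(n,(x,y),round(v,3),l[0]-8,l[1]-8)
E
```

```text
side (204, 280) 0.057 -8 8
side (327, 263) 0.452 8 -3
side (340, 222) 0.993 0 0
scene (184, 229) 0.874 0 0
scene (244, 311) 0.974 0 0
scene (296, 304) 0.997 0 0
```

The scene view shows all three items where they were; in the side view the arm hides the tape and spool. Handing in.

```bash
python3 -c "
from bench import job; print(job.hand_in())"
```

```text
the job is handed in; nothing more can be done
None
```

The window stands with its lip within about 1 mm of the diamond mark's height, the hand is clear of everything, and the bottle, spool and tape roll have not moved; the job is handed in, with no verdict returned.

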